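Move the cell inspection head on and put the finished cell away

TASK

The inspection head stands over the finished cell, the blue one with the orange band: lift the head's sprung red pull knob, swing the head until it stands over the plain blue cell waiting in one of the side nests (not over the grey metal dummy), and let the plunger drop fully home there. Then take the finished cell out of its nest and stand it upright in the open drawer, setting it down rather than dropping it, and slide the drawer fully shut. Leave the other two cells standing in their nests and do not shove the multimeter, the tape roll or the screw bin about.

Things in the scene. Friction and masses are not known exactly. Their poses are not given: they have to be found in the camera images.
- stand: fixed grey stand; origin on the head's vertical turning axis at table level. Index plate: radius 85 mm, top at height 112, 3 holes on radius 68. Nests for cells on radius 170: middle (-170, 0), sides (-72, -154) and (-72, 154) mm in its x, y; black walls to height 28, 2 mm clear round a cell. Cells stand with undersides at height 15, thin side along the stand's x
- head (a joint): turn of the white head, rad, counter-clockwise from above: 0 (start) over the middle nest, +1.134 over the side nest at (-72, -154) mm of the stand, -1.134 over that at (-72, +154); stops at +-1.3. An arm 30 mm wide (height 118 to 136 mm) carries a round camera housing, radius 29 mm, height 115 to 181, on radius 170. Turns with about 1 N at the knob when the plunger is lifted
- head_lens (a point): the lens, centre of the underside of the camera housing, 170 mm from the turning axis, 115 mm above the table
- plunger (a joint): lift of the sprung index plunger on the head's arm, m: 0 = fully home in a hole, 0.010 = pin tip just clear of the index plate, 0.016 = upper stop; the spring pushes down with 4 to 8 N. Between holes the pin rides on the plate at 0.010; it enters a hole when within about 3 mm of its centre
- knob_mid (a point): middle of the plunger's red pull knob: upright cylinder, 27 mm diameter, 30 mm high, on the arm 68 mm from the turning axis; this point is at height 159 mm when home, 23 mm above the arm's top; a steel collar of 18 mm diameter lies below the knob. The knob spins freely on its own axis, so the gripper need not turn with the head
- done_cell: the finished cell, blue with black top and an orange band: a prismatic battery cell 27 mm thick (its x) by 70 mm wide (its y) by 80 mm tall (76 mm case plus terminals), origin at the centre of its underside, z up, 0.2 to 0.45 kg, standing upright in a nest (the middle one, under the head, at the start)
- next_cell: the waiting cell, plain blue with black top, no band: a prismatic battery cell 27 mm thick (its x) by 70 mm wide (its y) by 80 mm tall (76 mm case plus terminals), origin at the centre of its underside, z up, 0.2 to 0.45 kg, standing upright in a nest (either side nest)
- dummy: bare grey aluminium dummy of a cell's size, 27 x 70 x 76 mm, origin at the centre of its underside, standing in the other side nest
- drawer (a joint): how far the drawer is open, m: 0 = shut, starts 0.13 to 0.16 open, stop at 0.17; slides with about 1.5 N along the x axis of drawer_spot (opens to its -x, towards the robot). The fixed grey cabinet round it is 180 mm wide, 220 mm deep, 126 mm high; when shut, the cabinet's front face lies 68 mm in front (-x) of drawer_spot
- drawer_spot (a point): point on the drawer's floor (height 16 mm), level axes, x into the cabinet; moves with the drawer. The inside reaches from 69 mm in front (-x, inner face of the front panel) to 127 mm behind it and 78 mm to each side; side and rear walls rise 30 mm above the floor, the blue front panel to height 121 mm; the roof when shut is at 118 mm
- drawer_handle (a point): middle of the steel bar handle on the drawer's front, 90 mm long along y, 10 mm thick (x), 14 mm high, 95 mm above the table; its front is 5 mm nearer (-x) than this point, the panel's outer face 18 mm behind it; moves with the drawer
- meter: orange multimeter lying on the table, 75 x 145 x 34 mm, bystander
- tape: black tape roll lying flat, 70 mm diameter, 19 mm high, bystander
- bin: open blue screw bin 100 x 130 x 60 mm, bystander
There are look-alikes about, which are no part of the job. What is shaped like the dummy but purple is not meant.

How it is judged:
On the way, in this order (a step that is already met when the one before it is completed fails the run):
1. the plunger is lifted clear of its hole (value of joint plunger above 0.009 m), for 0.1 s.
2. the head stands over the plain blue cell with the plunger fully home (horizontal distance between head_lens and next_cell below 0.012 m and value of joint plunger below 0.003 m), for 0.3 s.
3. the finished cell stands upright on the drawer's floor, let go (x of done_cell in the frame of drawer_spot between -0.062 and 0.118 m and y of done_cell in the frame of drawer_spot between -0.078 and 0.078 m and z of done_cell in the frame of drawer_spot between -0.006 and 0.008 m and angle between done_cell's own z axis and vertical below 0.12 rad and contact force between the fingers and done_cell below 0.1 N and value of joint drawer above 0.03 m), for 0.2 s.
At the end, for the whole second after the job is handed in: Lens within 12 mm (level) of the plain blue cell, plunger within 3 mm of home; finished cell at rest on the drawer floor, inside its walls, tilt under 0.12 rad; drawer open under 6 mm; blue cell and dummy within 20 mm of their starts, tilt under 0.1 rad (all of step 2 and x of done_cell in the frame of drawer_spot between -0.062 and 0.118 m and y of done_cell in the frame of drawer_spot between -0.078 and 0.078 m and z of done_cell in the frame of drawer_spot between -0.006 and 0.008 m and angle between done_cell's own z axis and vertical below 0.12 rad and value of joint drawer below 0.006 m and linear speed of done_cell below 0.02 m/s and distance of each of next_cell, dummy from where it was at the start of the episode below 0.02 m and angle between each of next_cell, dummy's own z axis and vertical below 0.1 rad); the robot touches nothing.
It fails at once if the finished cell is dropped (moves faster than 0.6 m/s with the fingers off it) (linear speed of done_cell above 0.6 m/s and contact force between the fingers and done_cell below 0.05 N).
It fails at once if a waiting cell or the dummy is shifted more than 20 mm or tipped more than 0.3 rad (distance of any of next_cell, dummy from where it was at the start of the episode above 0.02 m or angle between any of next_cell, dummy's own z axis and vertical above 0.3 rad).
It fails at once if multimeter, tape roll or bin is shifted more than 30 mm (distance of any of meter, tape, bin from where it was at the start of the episode above 0.03 m).
It also fails if it takes over 67 s, if anything falls off the work surface, if the arm or the gripper's body presses on something with over 40 N, if the wrist force passes 120 N, or if a joint passes its speed limit or range.

ROBOT

A 6-joint arm with a two-finger parallel gripper is mounted at the origin on the work surface. World frame = base frame: x ahead of the robot, y to its left, z up, the work surface at z = 0. Lengths are in m, angles in rad, forces in N, time in s.
With the tool pointing down it reaches from about 0.25 to 0.775 m from the base axis. Payload 4 kg.
Tool frame: the origin (TCP) lies midway between the tips of the shut fingers; the grasp point (between the pads) lies 19 mm behind it (grip_point_offset is the distance from the TCP to the grasp point, in m); z points along the fingers, y is the line along which they close (so a half turn about z gives the same grasp; the last joint's range is limited). The gripper opens to 94 mm and grips with 3 to 60 N. Pads are 16 mm wide; open, the fingers measure 119 mm over their backs; the gripper's body (75 mm by 177 mm) begins 78 mm behind the grasp point.
Start: joints at [-1.433, 0.087, 1.371, -0, 1.684, -0.103], TCP at [0.131, -0.534, 0.206] pointing down, gripper open.
Joint ranges: [-3.1, 3.1], [-0.76, 2.03], [0.27, 2.55], [-1.08, 4.22], [0.17, 2.65], [-2.57, 2.57]. Speed limits (rad/s): [2.79, 2.79, 3.14, 3.14, 3.14, 3.14].

INTERFACE

Orientations are given as [roll, pitch, yaw] about the fixed x, y, z axes, in that order (R = Rz(yaw) Ry(pitch) Rx(roll)).
In Python, from bench import * gives the robot as it stands.
- The arm moves only by the tool carry_out, never from a script. Its argument "commands" is a list of rows, each a list of 6 numbers: the shift along the tool's x, y, z in m, then the turn, a rotation vector about the tool's x, y, z in rad. In form: [[tx, ty, tz, rx, ry, rz], ...]. A call has exactly 5 rows; each row is the pose to reach, as a shift and turn from the pose commanded when the call began, along the tool's axes at that moment; what a row does not reach only later rows make up. A row lasts 1/10 s, in which the tool goes at most 50 mm and 8.59 degrees, less where a joint would pass 70% of its speed; a pose out of reach is approached as far as the arm can. A call with a gripper value outside its range is refused whole. "jaw" is the opening, from 0 (shut) to 1 (fully open), set as the call begins (left out, the last holds). The fingers move at their own pace and stop on an object; the grip force is fixed at half the most. Time passes only in rows, so rows that repeat a pose let the fingers close, or fill a call up. It gives the time, the measured TCP pose, the force, the opening and the grip force at its end, in the units of the state.
- get_obs(): the state, without advancing time (a new reading comes with each control period).
- snapshot(name): name is "scene" or "top" or "wrist"; returns a dict with "img" (384x512x3 uint8, red, green, blue), "range_z" (384x512 float32, m along the optical axis (not along the pixel's ray), 0 where there is no reading), "fx", "fy", "cx", "cy" (pixels), "R" (3x3) and "t" (3): a world point X has camera coordinates R X + t. Camera axes: x right, y down, z forward; pixel columns grow to the right and rows downward; lengths in m; the calibration is good to about 2 mm. A picture is of the moment at which its call begins.
- close_job(): hands the job in; it is judged then, once.
The state is a dict: "time": time; "joint_positions": joint angles; "qvel": joint speeds; "joint_torque": joint torques, N m; "tool_pos": TCP position; "ee_rot": TCP orientation; "wrist_force": force on the tool from outside, world axes, zero at the start; "wrist_torque": the same for the moment, N m; "width": finger opening in m; "finger_force": force on a finger pad.
Only numpy, scipy, OpenCV 4.12 (cv2) and the standard library are available. Lean on these libraries where they do the work, as an engineer would, in place of code of your own. Each camera call takes 0.05 s, during which the arm holds its last target. There are 200 camera calls.

## Working session

There is one attempt and no reset: what is moved stays moved. The work goes in short steps, Python scripts to look and compute and a tool call to move; the robot and the scene stay as the last step left them, time stands still between calls to the robot, and variables do not carry over. Pictures are saved under pics/ and viewed, at most 10 in all, crops included, and the job is handed in when it is done.

Besides the shell and the picture viewer there is one more tool, called as name(argument=value, ...) on one line, values as JSON. carry_out: Moves the arm, as the interface text tells. Its arguments: {"type":"object","properties":{"commands":{"type":"array","items":{"type":"array","items":{"type":"number"}}},"jaw":{"type":"number"}},"required":["commands"]}

```bash
mkdir -p pics
cat > h.py <<'E'
from bench import *
import numpy as np, cv2, pickle
def cam(n):
    s=snapshot(n); pickle.dump(s,open(f'{n}.pkl','wb')); return s
def ld(n): return pickle.load(open(f'{n}.pkl','rb'))
def pts(s):
    z=s['range_z']; v,u=np.mgrid[:z.shape[0],:z.shape[1]]
    c=np.stack([(u-s['cx'])/s['fx']*z,(v-s['cy'])/s['fy']*z,z],-1)
    return (c-s['t'])@s['R']
def ray(s,u,v,h):
    d=s['R'].T@np.array([(u-s['cx'])/s['fx'],(v-s['cy'])/s['fy'],1]); o=-s['R'].T@s['t']
    return o+d*(h-o[2])/d[2]
E
python3 - <<'E'
from h import *
a=cam('scene');b=cam('top')
cv2.imwrite('pics/a.png',a['img'][...,::-1]);cv2.imwrite('pics/b.png',b['img'][...,::-1])
o=get_obs();print(o['time'],o['tool_pos'],o['ee_rot'],o['width'],-b['R'].T@b['t'],-a['R'].T@a['t'])
E
```

```text
0.1 [ 0.13111004 -0.53364317  0.20443852] [-3.13966720e+00 -1.81424768e-04  2.40832315e-01] 0.0940925621800207 [0.46227626 0.03491534 1.51492045] [0.91044985 0.60456481 0.7371071 ]
```

View pics/a.png

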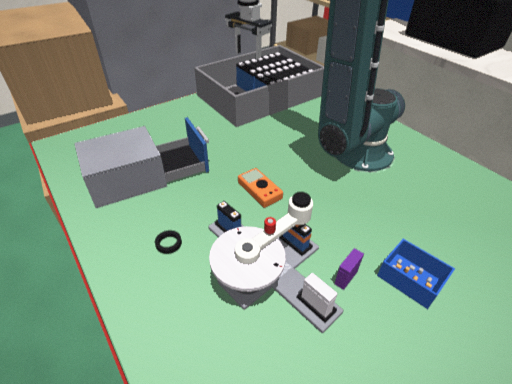

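View pics/b.png

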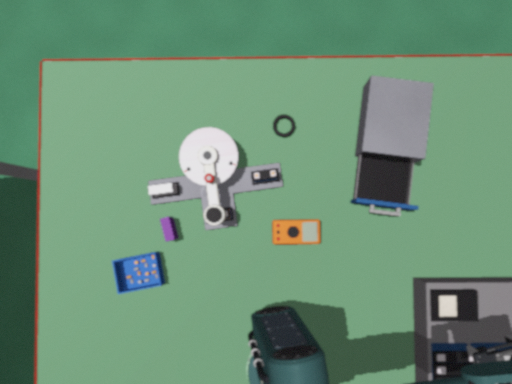

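The scene view shows the stand (247,255), the red knob (270,226), the head over the banded cell (297,235), the plain blue cell (229,215), the grey dummy (319,293) and the purple look-alike (349,268). In the top view the same things are at: stand (208,156), knob (209,178), head (214,214), plain cell (265,176), dummy (163,188), purple block (169,229), drawer (384,180) and handle (385,211).

Things I could confuse:
- **Cells:** the plain blue cell (265,176), the banded one under the head (225,215), and the batteries in the far tray (450,305).
- **Dummy:** the grey dummy (163,188) and the purple block (169,229).
- **Red knob:** only the one at (209,178).

```bash
cat > m.py <<'E'
from h import *
np.set_printoptions(precision=4,suppress=True)
b=ld('top');a=ld('scene');P=pts(b);I=b['img'];H=cv2.cvtColor(I,cv2.COLOR_RGB2HSV)
def blob(s,lo,hi,box):
    h=cv2.cvtColor(s['img'],cv2.COLOR_RGB2HSV);m=cv2.inRange(h,lo,hi);k=np.zeros_like(m);x0,y0,x1,y1=box;k[y0:y1,x0:x1]=m[y0:y1,x0:x1];return k
# hub / plate: points at height ~.112
z=P[...,2]
reg=np.zeros(z.shape,bool);reg[120:192,170:246]=1
m=(reg&(abs(z-.112)<.006)).astype(np.uint8)
c=max(cv2.findContours(m,0,2)[0],key=cv2.contourArea)
(u,v),r=cv2.minEnclosingCircle(c);print('plate',u,v,r*1.4/b['fx'],ray(b,u,v,.112), np.median(z[m>0]))
for n,s,box in(('top',b,(195,165,225,190)),('sc',a,(255,210,285,240))):
    h=cv2.cvtColor(s['img'],cv2.COLOR_RGB2HSV);k=blob(s,(0,120,60),(8,255,255),box)|blob(s,(172,120,60),(180,255,255),box)
    ys,xs=np.nonzero(k);Q=pts(s)[k>0];print('knob',n,xs.mean(),ys.mean(),len(xs),np.median(Q,0),Q.max(0),Q.min(0), ray(s,xs.mean(),ys.mean(),.17))
# housing top (z~.181)
reg[:]=0;reg[195:235,195:235]=1;m=(reg&(abs(z-.181)<.006)).astype(np.uint8)
c=max(cv2.findContours(m,0,2)[0],key=cv2.contourArea);(u,v),r=cv2.minEnclosingCircle(c);print('housing',u,v,r,ray(b,u,v,.181),np.median(z[m>0]))
def rect(name,box,lo,hi,hh):
    reg[:]=0;x0,y0,x1,y1=box;reg[y0:y1,x0:x1]=1;m=(reg&(z>lo)&(z<hi)).astype(np.uint8)
    c=max(cv2.findContours(m,0,2)[0],key=cv2.contourArea);p=cv2.boxPoints(cv2.minAreaRect(c))
    q=np.array([ray(b,*x,hh)[:2] for x in p]);e=q[1]-q[0];f=q[2]-q[1];print(name,q.mean(0),np.linalg.norm(e),np.linalg.norm(f),np.arctan2(e[1],e[0]),np.arctan2(f[1],f[0]),m.sum(),np.median(z[m>0]));return q
rect('next',(245,160,285,190),.075,.11,.092)
rect('dummy',(145,178,185,200),.075,.11,.091)
print(rect('cab',(350,70,440,165),.115,.135,.126))
print(rect('panel',(345,190,425,212),.105,.13,.121))
rect('handle',(360,202,405,220),.088,.112,.102)
rect('meter',(265,210,330,252),.025,.045,.034)
E
python3 m.py
python3 - <<'E'
from h import *
a=ld('scene')['img'][170:330,190:370,::-1]; b=ld('top')['img'][110:250,140:300,::-1]
cv2.imwrite('pics/c.png',np.vstack([cv2.resize(b,(480,300)),cv2.resize(a,(480,300))]))
E
```

```text
plate 208.44175720214844 156.06260681152344 0.08377064454714053 [0.6415 0.2092 0.112 ] 0.11140038892581204
knob top 211.4375 179.3125 16 [0.5676 0.1922 0.1724] [0.5788 0.2024 0.1794] [0.5646 0.1886 0.1684] [0.5697 0.1938 0.17  ]
knob sc 269.6304347826087 225.59420289855072 138 [0.5805 0.2077 0.169 ] [0.5883 0.2145 0.1765] [0.5649 0.1888 0.1378] [0.582  0.2092 0.17  ]
housing 213.5 214.5 7.905794143676758 [0.4728 0.187  0.181 ] 0.1802969984138525
next [0.5898 0.0475] 0.06956380170454393 0.028066870580704888 -1.4361461389889145 -3.00816064995279 233 0.09097125427728249
dummy [0.5503 0.3514] 0.07183995184052713 0.02812331183292772 -1.436151899269976 -2.996835764445454 238 0.09023645124208135
cab [ 0.7475 -0.332 ] 0.22315814614799165 0.18234025061988665 -0.13288513430670548 -1.700240986071355 4860 0.125180249953314
[[ 0.6485 -0.2271]
 [ 0.8697 -0.2567]
 [ 0.8462 -0.4375]
 [ 0.6257 -0.4066]]
panel [ 0.5011 -0.2982] 0.012723086593948817 0.1773401011255911 -0.1440573154991564 -1.706743191544512 286 0.1195800821740245
[[ 0.5068 -0.2094]
 [ 0.5194 -0.2112]
 [ 0.4954 -0.3869]
 [ 0.4829 -0.385 ]]
handle [ 0.4846 -0.2962] 0.02424047153213624 0.09001420210330828 -0.1415434404775446 -1.7025844381844506 173 0.10060424755297759
meter [ 0.4213 -0.0461] 0.1414061396074469 0.07492512633717578 -1.577300587179261 3.129084370309872 1162 0.03347348571039685
```

View pics/c.png

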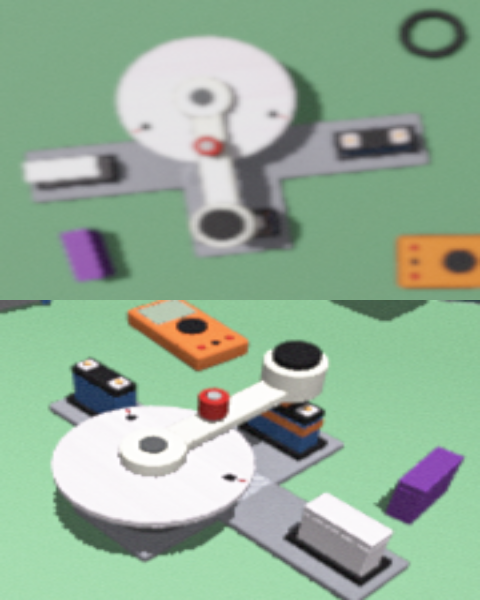

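The crop settles it: the cell with no orange band, at crop (378,140), is the target. The banded one is under the housing, the grey dummy is in the left nest, and the purple block isn't in a nest.

The fit agrees with the description. The stand axis is at (0.6415, 0.2092) with yaw 0.131. The knob is near (0.575, 0.2005) and should end at (0.621, 0.1444). I'll go above the knob first.

carry_out(commands=[[0.03,-0.03,-0.03,0,0,0],[0.06,-0.06,-0.06,0,0,0],[0.09,-0.09,-0.06,0,0,0],[0.12,-0.12,-0.06,0,0,0],[0.15,-0.15,-0.06,0,0,0]], jaw=0.55)

```text
time: 0.6
tool_pos: [0.2416, -0.3511, 0.2654]
ee_rot: [3.141, -0.0, 0.24]
wrist_force: [0.8, 0.6, 0.3]
width: 0.0573
finger_force: 0.0
```

carry_out(commands=[[0.03,-0.03,0,0,0,0],[0.06,-0.06,0,0,0,0],[0.09,-0.09,0,0,0,0],[0.12,-0.12,0,0,0,0],[0.15,-0.15,0,0,0,0]])

```text
time: 1.1
tool_pos: [0.3513, -0.1695, 0.2651]
ee_rot: [-3.142, 0.0, 0.24]
wrist_force: [0.3, -0.5, 0.3]
width: 0.0515
finger_force: 0.0
```

carry_out(commands=[[0.03,-0.03,0,0,0,0],[0.06,-0.06,0,0,0,0],[0.09,-0.09,0,0,0,0],[0.12,-0.12,0,0,0,0],[0.15,-0.15,0,0,0,0]])

```text
time: 1.6
tool_pos: [0.4612, 0.012, 0.2651]
ee_rot: [3.141, 0.001, 0.241]
wrist_force: [0.3, -1.2, -0.4]
width: 0.0518
finger_force: 0.0
```

carry_out(commands=[[0.03,-0.03,0,0,0,0],[0.06,-0.06,0,0,0,0],[0.09,-0.09,0,0,0,0],[0.12,-0.12,0,0,0,0],[0.12,-0.12,0,0,0,0]])

```text
time: 2.1
tool_pos: [0.5497, 0.1592, 0.2626]
ee_rot: [-3.14, 0.004, 0.246]
wrist_force: [0.4, -1.0, -0.2]
width: 0.0518
finger_force: 0.0
```

```bash
cat > go.py <<'E'
import sys
from h import *
np.set_printoptions(precision=4,suppress=True)
def go(x,y,z,yaw=None):
    o=get_obs();p=o['tool_pos'];w=o['ee_rot'][2];c,s=np.cos(w),np.sin(w);d=np.array([x,y,z])-p
    print('t',round(o['time'],2),'pos',p,'rpy',o['ee_rot'],'w',round(o['width'],4),'F',o['wrist_force'])
    print('shift',np.array([c*d[0]+s*d[1],s*d[0]-c*d[1],-d[2]]),'rz',None if yaw is None else -(yaw-w))
if __name__=='__main__': go(*map(float,sys.argv[1:]))
E
python3 go.py .575 .2005 .20
python3 - <<'E'
from h import *
s=cam('wrist');cv2.imwrite('pics/d.png',s['img'][...,::-1])
E
```

```text
t 2.1 pos [0.5497 0.1592 0.2626] rpy [-3.1399  0.0036  0.246 ] w 0.0518 F [ 0.4409 -0.9785 -0.1767]
shift [ 0.0346 -0.0339  0.0626] rz None
```

View pics/d.png

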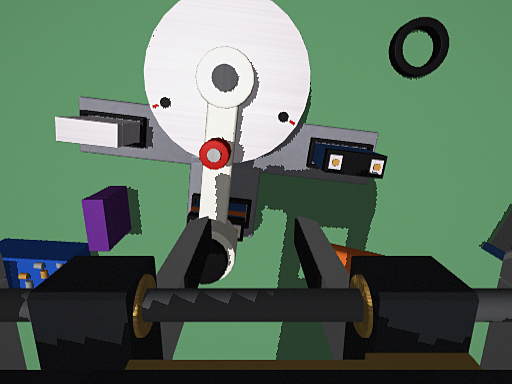

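The wrist view shows the knob at (215,154), the plate centre at (225,76) and the side holes at (165,102) and (283,117). The hole for the blue cell is the one on the right. I'll refine these positions from here.

```bash
python3 - <<'E'
from h import *
np.set_printoptions(precision=4,suppress=True)
s=cam('wrist');P=pts(s);I=s['img'];h=cv2.cvtColor(I,cv2.COLOR_RGB2HSV)
m=cv2.inRange(h,(0,120,50),(8,255,255))|cv2.inRange(h,(172,120,50),(180,255,255));m[:130]=0;m[180:]=0;m[:,:190]=0;m[:,245:]=0
m=cv2.morphologyEx(m,cv2.MORPH_CLOSE,np.ones((9,9)))
t=((m>0)&(P[...,2]>.169)).astype(np.uint8);c=max(cv2.findContours(t,0,2)[0],key=cv2.contourArea);(u,v),r=cv2.minEnclosingCircle(c)
print('knob',u,v,r,np.median(P[...,2][t>0]),ray(s,u,v,.174))
for n,(x0,y0,x1,y1) in dict(L=(156,93,174,111),R=(273,107,292,127)).items():
    k=(h[y0:y1,x0:x1,2]<90);ys,xs=np.nonzero(k);print(n,xs.mean()+x0,ys.mean()+y0,len(xs),ray(s,xs.mean()+x0,ys.mean()+y0,.112))
m=(abs(P[...,2]-.112)<.003).astype(np.uint8);m[200:]=0
c=max(cv2.findContours(m,0,2)[0],key=cv2.contourArea);hu=cv2.convexHull(c)[:,0]
q=np.array([ray(s,*p,.112)[:2] for p in hu if p[1]>2]);A=np.c_[2*q,np.ones(len(q))];x=np.linalg.lstsq(A,(q**2).sum(1),rcond=None)[0];print('plate',x[:2],np.sqrt(x[2]+x[0]**2+x[1]**2))
k=(P[...,2]>.085)&(P[...,2]<.1);k[:140]=0;k[185:]=0;k[:,:310]=0;ys,xs=np.nonzero(k);print('next',P[k].mean(0),len(xs))
E
python3 go.py .575 .2005 .20
```

```text
knob 211.4629669189453 152.5 15.146954536437988 0.17499617055110375 [0.5775 0.2002 0.174 ]
L 162.6867469879518 100.87951807228916 83 [0.6079 0.2665 0.112 ]
R 280.7974683544304 115.13924050632912 79 [0.6235 0.1438 0.112 ]
plate [0.6441 0.2089] 0.0847137243472708
next [0.5928 0.0482 0.0925] 1441
t 2.2 pos [0.5485 0.1558 0.2641] rpy [3.1412 0.0029 0.2423] w 0.0515 F [ 0.4862 -0.5382 -0.0216]
shift [ 0.0364 -0.0371  0.0641] rz None
```

carry_out(commands=[[0.0187,-0.0185,0.0,0,0,0],[0.0375,-0.0369,0.03,0,0,0],[0.0375,-0.0369,0.06,0,0,0],[0.0375,-0.0369,0.09,0,0,0],[0.0375,-0.0369,0.121,0,0,0]])

```text
time: 2.7
tool_pos: [0.5761, 0.1986, 0.144]
ee_rot: [3.141, -0.001, 0.239]
wrist_force: [-0.3, -0.1, 0.2]
width: 0.0515
finger_force: 0.0
```

carry_out(commands=[[0,0,0,0,0,0],[0,0,0,0,0,0],[0,0,0,0,0,0],[0,0,0,0,0,0],[0,0,0,0,0,0]], jaw=0.0)

```text
time: 3.2
tool_pos: [0.5775, 0.2002, 0.1474]
ee_rot: [3.141, -0.004, 0.241]
wrist_force: [-0.7, -0.1, 4.7]
width: 0.0264
finger_force: 30.0
```

carry_out(commands=[[0,0,-0.003,0,0,0],[0,0,-0.006,0,0,0],[0,0,-0.009,0,0,0],[0,0,-0.012,0,0,0],[0,0,-0.0135,0,0,0]])

```text
time: 3.7
tool_pos: [0.5773, 0.2002, 0.1569]
ee_rot: [3.141, -0.001, 0.241]
wrist_force: [5.7, 1.6, -7.4]
width: 0.0266
finger_force: 30.0
```

The knob is gripped (26 mm wide) and the plunger is up. Next I'll swing along the 68 mm arc.

carry_out(commands=[[-0.0004,0.0077,-0.001,0,0,0],[0.0001,0.0154,-0.001,0,0,0],[0.0014,0.023,-0.001,0,0,0],[0.0036,0.0304,-0.001,0,0,0],[0.0066,0.0375,-0.001,0,0,0]])

```text
time: 4.2
tool_pos: [0.5919, 0.1671, 0.1574]
ee_rot: [-3.138, 0.0, 0.242]
wrist_force: [3.6, 5.3, -7.1]
width: 0.0267
finger_force: 30.0
```

carry_out(commands=[[0.0038,0.0067,0,0,0,0],[0.0083,0.0129,0,0,0,0],[0.0135,0.0186,0,0,0,0],[0.0194,0.0237,0,0,0,0],[0.0257,0.028,0,0,0,0]])

```text
time: 4.7
tool_pos: [0.6216, 0.1461, 0.1569]
ee_rot: [-3.137, 0.005, 0.243]
wrist_force: [-0.4, 4.6, -6.7]
width: 0.0264
finger_force: 30.0
```

```bash
python3 go.py .6222 .1441 .158
python3 - <<'E'
from h import *
s=cam('top');b=cam('scene')
cv2.imwrite('pics/e.png',np.vstack([cv2.resize(s['img'][100:250,130:310,::-1],(480,300)),cv2.resize(b['img'][170:330,190:370,::-1],(480,300))]))
E
```

```text
t 4.7 pos [0.6216 0.1461 0.1569] rpy [-3.1372  0.0052  0.2425] w 0.0264 F [-0.3762  4.568  -6.6934]
shift [ 0.0001  0.0021 -0.0011] rz None
```

View pics/e.png

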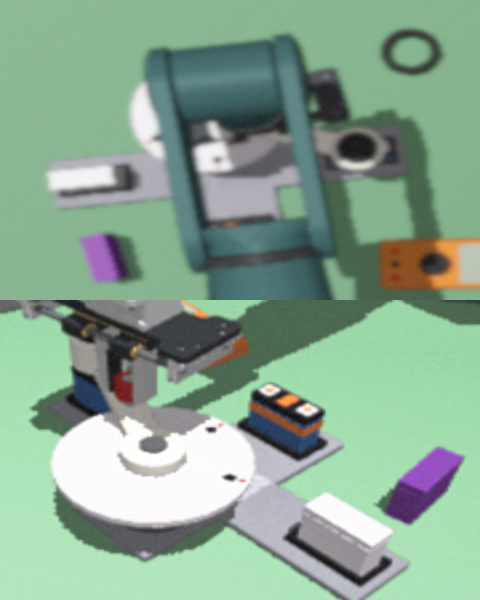

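The head is now over the right-hand nest and the banded cell is uncovered at crop (285,420). I'll lower the knob gently.

carry_out(commands=[[0,0.001,0.0015,0,0,0],[0,0.0015,0.003,0,0,0],[0,0.0015,0.0045,0,0,0],[0,0.0015,0.006,0,0,0],[0,0.0015,0.0075,0,0,0]])

```text
time: 5.3
tool_pos: [0.6239, 0.1453, 0.1504]
ee_rot: [-3.137, -0.001, 0.243]
wrist_force: [3.1, 7.4, -5.6]
width: 0.0265
finger_force: 30.0
```

carry_out(commands=[[0,0,0.001,0,0,0],[0,0,0.002,0,0,0],[0,0,0.003,0,0,0],[0,0,0.004,0,0,0],[0,0,0.005,0,0,0]])

```text
time: 5.8
tool_pos: [0.6241, 0.1453, 0.1475]
ee_rot: [-3.138, -0.002, 0.242]
wrist_force: [0.5, 5.8, 0.9]
width: 0.0264
finger_force: 30.0
```

carry_out(commands=[[0,0,0,0,0,0],[0,0,0,0,0,0],[0,0,0,0,0,0],[0,0,0,0,0,0],[0,0,0,0,0,0]], jaw=0.55)

```text
time: 6.3
tool_pos: [0.6238, 0.1424, 0.1465]
ee_rot: [3.141, 0.0, 0.24]
wrist_force: [0.4, 0.3, 0.7]
width: 0.0519
finger_force: 0.0
```

carry_out(commands=[[0,0,-0.03,0,0,0],[0,0,-0.06,0,0,0],[0,0,-0.09,0,0,0],[-0.04,0,-0.12,0,0,0],[-0.07,0,-0.12,0,0,0]])

```text
time: 6.8
tool_pos: [0.5568, 0.1259, 0.2714]
ee_rot: [3.14, -0.008, 0.241]
wrist_force: [0.7, -0.1, 0.7]
width: 0.0513
finger_force: 0.0
```

```bash
python3 go.py .475 .1868 .2 1.702
python3 - <<'E'
from h import *
np.set_printoptions(precision=4,suppress=True)
s=cam('wrist');b=cam('scene')
cv2.imwrite('pics/f.png',np.vstack([s['img'][:300,:,::-1],cv2.resize(b['img'][150:310,180:410,::-1],(512,300))]))
h=cv2.cvtColor(s['img'],cv2.COLOR_RGB2HSV);P=pts(s)
m=cv2.inRange(h,(0,120,50),(8,255,255))|cv2.inRange(h,(172,120,50),(180,255,255))
q=P[(m>0)&(P[...,2]>.15)&(P[...,2]<.2)];print('knob',len(q),np.median(q,0),np.percentile(q[:,2],[50,80,95]))
k=(P[...,2]>.165)&(P[...,2]<.19)&(P[...,1]<.1);print('housing',k.sum(),P[k].mean(0) if k.any() else 0)
E
```

```text
t 6.8 pos [0.5568 0.1259 0.2714] rpy [ 3.1403 -0.0078  0.2406] w 0.0513 F [ 0.7085 -0.0527  0.7493]
shift [-0.0649 -0.0787  0.0714] rz -1.4614034732022418
knob 543 [0.6241 0.144  0.1749] [0.1749 0.1755 0.1761]
housing 2817 [0.5949 0.0508 0.177 ]
```

View pics/f.png

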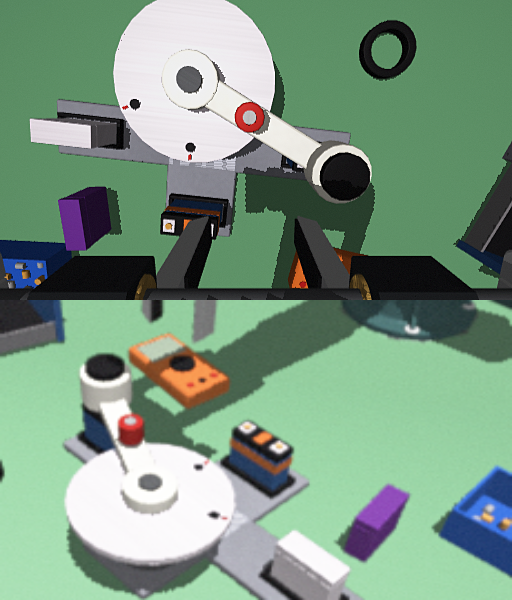

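The plunger is home: the knob top is at 174.9 mm, the same as at the start, the knob sits over the right-hand hole and the housing is over the plain blue cell. The banded cell stands clear at wrist (190,222). I'll move above it and turn the gripper so the fingers close across the thin side.

carry_out(commands=[[-0.0128,-0.0156,0,0,0,-0.146],[-0.0255,-0.0312,0,0,0,-0.292],[-0.0383,-0.0469,0,0,0,-0.438],[-0.051,-0.0625,0,0,0,-0.584],[-0.0638,-0.0781,0,0,0,-0.73]], jaw=0.75)

```text
time: 7.4
tool_pos: [0.4749, 0.1871, 0.2658]
ee_rot: [-3.141, 0.001, 0.976]
wrist_force: [0.6, -0.8, -0.4]
width: 0.0705
finger_force: 0.0
```

carry_out(commands=[[0,0,0,0,0,-0.146],[0,0,0,0,0,-0.292],[0,0,0,0,0,-0.438],[0,0,0,0,0,-0.584],[0,0,0,0,0,-0.732]])

```text
time: 7.9
tool_pos: [0.4756, 0.1867, 0.2658]
ee_rot: [-3.141, 0.0, 1.709]
wrist_force: [-0.6, -0.2, 0.1]
width: 0.0707
finger_force: 0.0
```

```bash
python3 go.py .475 .1868 .056 1.702
python3 - <<'E'
from h import *
np.set_printoptions(precision=4,suppress=True)
for n in('wrist','scene','top'):
    s=cam(n);P=pts(s);k=((P[...,2]>.084)&(P[...,2]<.1)&(P[...,0]>.42)&(P[...,0]<.53)&(P[...,1]>.13)&(P[...,1]<.24)).astype(np.uint8)
    if k.sum()<20: print(n,k.sum());continue
    c=max(cv2.findContours(k,0,2)[0],key=cv2.contourArea);p=cv2.boxPoints(cv2.minAreaRect(c));q=np.array([ray(s,*x,.092)[:2] for x in p]);e=q[1]-q[0];f=q[2]-q[1]
    print(n,k.sum(),q.mean(0),np.linalg.norm(e),np.linalg.norm(f),np.arctan2(e[1],e[0]),np.arctan2(f[1],f[0]))
E
```

```text
t 7.9 pos [0.4756 0.1867 0.2658] rpy [-3.1408  0.0003  1.7087] w 0.0707 F [-0.6344 -0.2369  0.0629]
shift [ 0.0002 -0.0006  0.2098] rz 0.006717541697850438
wrist 1373 [0.4757 0.1876] 0.02636426707306171 0.07047678021861549 0.13715900218073046 -1.4252221084524062
scene 272 [0.4766 0.1892] 0.03463723586306286 0.07894797681504385 -2.731017022655714 1.681715499662028
top 64 [0.4769 0.1617] 0.01929477013394931 0.026652308529657723 -1.435784405466883 -3.002447963870752
```

carry_out(commands=[[0,0,0.04,0,0,0],[0,0,0.08,0,0,0],[0,0,0.12,0,0,0],[0,0,0.16,0,0,0],[0,0,0.185,0,0,0]])

```text
time: 8.55
tool_pos: [0.4734, 0.1861, 0.0777]
ee_rot: [-3.137, 0.001, 1.699]
wrist_force: [-0.1, 0.0, 0.3]
width: 0.0703
finger_force: 0.0
```

carry_out(commands=[[0,0,0.01,0,0,0],[0,0,0.02,0,0,0],[0,0,0.025,0,0,0],[0,0,0.025,0,0,0],[0,0,0.025,0,0,0]])

```text
time: 9.05
tool_pos: [0.4762, 0.187, 0.0578]
ee_rot: [3.139, -0.0, 1.702]
wrist_force: [-0.1, 0.1, -0.2]
width: 0.0709
finger_force: 0.0
```

carry_out(commands=[[0,0,0,0,0,0],[0,0,0,0,0,0],[0,0,0,0,0,0],[0,0,0,0,0,0],[0,0,0,0,0,0]], jaw=0.0)

```text
time: 9.55
tool_pos: [0.4752, 0.1867, 0.0565]
ee_rot: [3.141, 0.0, 1.703]
wrist_force: [-0.1, -0.3, 0.0]
width: 0.0341
finger_force: 0.0
```

carry_out(commands=[[0,0,0,0,0,0],[0,0,0,0,0,0],[0,0,0,0,0,0],[0,0,0,0,0,0],[0,0,0,0,0,0]])

```text
time: 10.05
tool_pos: [0.475, 0.1867, 0.0564]
ee_rot: [-3.141, 0.0, 1.703]
wrist_force: [-0.9, 0.8, 0.5]
width: 0.0267
finger_force: 30.0
```

carry_out(commands=[[0,0,-0.005,0,0,0],[0,0,-0.015,0,0,0],[0,0,-0.03,0,0,0],[0,0,-0.05,0,0,0],[0,0,-0.07,0,0,0]])

```text
time: 10.55
tool_pos: [0.475, 0.1866, 0.1272]
ee_rot: [-3.141, 0.0, 1.703]
wrist_force: [0.1, -0.3, -3.3]
width: 0.0265
finger_force: 30.0
```

carry_out(commands=[[0,0,-0.02,0,0,0],[0,0,-0.04,0,0,0],[0,0,-0.06,0,0,0],[0,0,-0.08,0,0,0],[0,0,-0.09,0,0,0]])

```text
time: 11.05
tool_pos: [0.476, 0.1869, 0.219]
ee_rot: [3.138, -0.0, 1.703]
wrist_force: [0.9, -0.8, -3.6]
width: 0.0269
finger_force: 30.0
```

```bash
python3 go.py .576 -.308 .216 3.007; sed -i "s/^a=\|^b=/&/" m.py
python3 - <<'E'
from h import *
np.set_printoptions(precision=4,suppress=True)
b=cam('top');cam('wrist')
E
python3 m.py | grep -A4 -E "cab|panel|handle"
```

```text
t 11.05 pos [0.476  0.1869 0.219 ] rpy [ 3.1379 -0.0003  1.7028] w 0.0269 F [ 0.8863 -0.7591 -3.6455]
shift [-0.5037  0.034   0.003 ] rz -1.304246061551651m.py:14: RuntimeWarning: Mean of empty slice.
  ys,xs=np.nonzero(k);Q=pts(s)[k>0];print('knob',n,xs.mean(),ys.mean(),len(xs),np.median(Q,0),Q.max(0),Q.min(0), ray(s,xs.mean(),ys.mean(),.17))
  ret = ret.dtype.type(ret / rcount)
  return _methods._mean(a, axis=axis, dtype=dtype,
  ret = um.true_divide(
Traceback (most recent call last):
  File "m.py", line 14, in <module>
    ys,xs=np.nonzero(k);Q=pts(s)[k>0];print('knob',n,xs.mean(),ys.mean(),len(xs),np.median(Q,0),Q.max(0),Q.min(0), ray(s,xs.mean(),ys.mean(),.17))
                                                                                                ~~~~~^^^
ValueError: zero-size array to reduction operation maximum which has no identity
```

The cell is lifted (3.6 N) with its underside at about 0.176 m. Carrying it to above the drawer.

carry_out(commands=[[-0.0336,0.0023,0,0,0,-0.087],[-0.0672,0.0045,0,0,0,-0.174],[-0.1008,0.0068,0,0,0,-0.261],[-0.1344,0.009,0,0,0,-0.348],[-0.168,0.0113,0,0,0,-0.435]])

```text
time: 11.65
tool_pos: [0.5079, 0.0204, 0.2148]
ee_rot: [-3.139, -0.001, 2.142]
wrist_force: [0.8, 0.4, -3.3]
width: 0.027
finger_force: 30.0
```

carry_out(commands=[[-0.0314,-0.012,0,0,0,-0.087],[-0.0629,-0.024,0,0,0,-0.174],[-0.0943,-0.036,0,0,0,-0.261],[-0.1258,-0.048,0,0,0,-0.348],[-0.1572,-0.06,0,0,0,-0.435]])

```text
time: 12.15
tool_pos: [0.5418, -0.1444, 0.2147]
ee_rot: [-3.141, -0.003, 2.576]
wrist_force: [-0.1, -0.1, -3.3]
width: 0.0268
finger_force: 30.0
```

carry_out(commands=[[-0.0234,-0.0241,0,0,0,-0.087],[-0.0469,-0.0483,0,0,0,-0.174],[-0.0703,-0.0724,0,0,0,-0.261],[-0.0938,-0.0966,0,0,0,-0.348],[-0.1172,-0.1207,0,0,0,-0.435]])

```text
time: 12.65
tool_pos: [0.5756, -0.3091, 0.2143]
ee_rot: [3.14, -0.003, 3.011]
wrist_force: [-0.0, -0.8, -3.1]
width: 0.027
finger_force: 30.0
```

```bash
python3 go.py .577 -.308 .1 3.007
python3 - <<'E'
from h import *
np.set_printoptions(precision=4,suppress=True)
w=cam('wrist');cv2.imwrite('pics/g.png',w['img'][...,::-1])
P=pts(w)
for lo,hi,n in((.12,.13,'cab'),(.115,.1235,'panel')):
    k=(P[...,2]>lo)&(P[...,2]<hi)
    q=P[k]; 
    c,s=np.cos(-.135),np.sin(-.135); X=q[:,0]*c+q[:,1]*s; print(n,len(q),np.percentile(X,[1,10,50,90,99]) if len(q) else 0)
p=np.array([.577,-.308]);print('X of .577,-.308',p@[c,s],'Y',p@[-s,c])
E
```

```text
t 12.65 pos [ 0.5756 -0.3091  0.2143] rpy [ 3.1402 -0.0029  3.0112] w 0.027 F [-0.0018 -0.7942 -3.1037]
shift [-0.0012  0.0012  0.1143] rz 0.004230554838033473
cab 5994 [0.5336 0.5359 0.7481 0.7841 0.7919]
panel 2876 [0.5334 0.5345 0.5393 0.544  0.5452]
X of .577,-.308 0.6132038838952875 Y -0.22753900055976078
```

View pics/g.png

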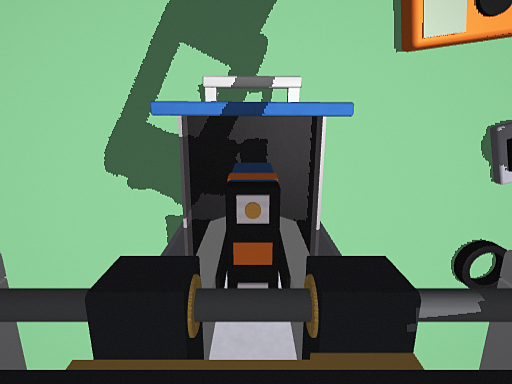

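The wrist view shows the cell (252,240) centred over the open drawer, clear of the panel (252,108) and the cabinet. Lowering it.

carry_out(commands=[[0,0,0.03,0,0,0],[0,0,0.06,0,0,0],[0,0,0.09,0,0,0],[0,0,0.12,0,0,0],[0,0,0.14,0,0,0]])

```text
time: 13.2
tool_pos: [0.5739, -0.3066, 0.0715]
ee_rot: [3.139, -0.006, 3.007]
wrist_force: [-0.6, 0.8, -3.4]
width: 0.0267
finger_force: 30.0
```

carry_out(commands=[[0,0,0.005,0,0,0],[0,0,0.009,0,0,0],[0,0,0.012,0,0,0],[0,0,0.014,0,0,0],[0,0,0.016,0,0,0]])

```text
time: 13.7
tool_pos: [0.5768, -0.3085, 0.0618]
ee_rot: [-3.14, 0.002, 3.008]
wrist_force: [0.2, -0.3, -3.2]
width: 0.0268
finger_force: 30.0
```

carry_out(commands=[[0,0,0.001,0,0,0],[0,0,0.0015,0,0,0],[0,0,0.002,0,0,0],[0,0,0.0025,0,0,0],[0,0,0.0025,0,0,0]])

```text
time: 14.2
tool_pos: [0.5761, -0.308, 0.058]
ee_rot: [-3.142, 0.0, 3.008]
wrist_force: [0.3, 0.2, -2.7]
width: 0.0268
finger_force: 30.0
```

carry_out(commands=[[0,0,0.0005,0,0,0],[0,0,0.001,0,0,0],[0,0,0.0015,0,0,0],[0,0,0.0015,0,0,0],[0,0,0.0015,0,0,0]])

```text
time: 14.7
tool_pos: [0.5763, -0.3082, 0.0575]
ee_rot: [-3.141, 0.001, 3.008]
wrist_force: [-0.8, 1.1, 2.5]
width: 0.0267
finger_force: 30.0
```

Contact: the force has reversed, so the cell is on the floor. I'll release it and rise.

carry_out(commands=[[0,0,0,0,0,0],[0,0,0,0,0,0],[0,0,0,0,0,0],[0,0,0,0,0,0],[0,0,0,0,0,0]], jaw=0.65)

```text
time: 15.2
tool_pos: [0.5761, -0.308, 0.0564]
ee_rot: [-3.142, -0.0, 3.008]
wrist_force: [0.2, 0.0, -0.9]
width: 0.0603
finger_force: 0.0
```

carry_out(commands=[[0,0,0,0,0,0],[0,0,-0.02,0,0,0],[0,0,-0.05,0,0,0],[0,0,-0.09,0,0,0],[0,0,-0.13,0,0,0]])

```text
time: 15.7
tool_pos: [0.5757, -0.3078, 0.1872]
ee_rot: [3.141, -0.001, 3.008]
wrist_force: [-0.1, -0.4, 0.3]
width: 0.0609
finger_force: 0.0
```

```bash
python3 go.py .4435 -.2905 .085 3.007
python3 - <<'E'
from h import *
np.set_printoptions(precision=4,suppress=True)
w=cam('wrist');P=pts(w);c,s=np.cos(-.135),np.sin(-.135)
X=P[...,0]*c+P[...,1]*s;Y=-P[...,0]*s+P[...,1]*c;Z=P[...,2]
k=(Z>.07)&(Z<.1)&(X>.56)&(X<.67)&(abs(Y+.2275)<.07);print('cell',k.sum(),[np.percentile(a[k],[2,50,98]) for a in(X,Y,Z)])
k=(Z>.085)&(Z<.108)&(X<.533)&(X>.49)&(abs(Y+.2275)<.07);print('handle',[np.percentile(a[k],[2,50,98]) for a in(X,Y,Z)])
E
```

```text
t 15.7 pos [ 0.5757 -0.3078  0.1872] rpy [ 3.1411 -0.0012  3.0078] w 0.0609 F [-0.0825 -0.3588  0.3249]
shift [ 0.1333 -0.0005  0.1022] rz 0.0007546851234678797
cell 2201 [array([0.5781, 0.6101, 0.646 ]), array([-0.2413, -0.2285, -0.2155]), array([0.0812, 0.0934, 0.0973])]
handle [array([0.5113, 0.5175, 0.5315]), array([-0.2727, -0.2301, -0.1877]), array([0.092 , 0.1025, 0.1044])]
```

The cell stands upright, with its top at 96 mm. I'll close the jaw, move in front of the handle and go down.

carry_out(commands=[[0.03,0,0,0,0,0],[0.06,0,0,0,0,0],[0.09,0,0,0,0,0],[0.12,0,0,0,0,0],[0.15,0,0,0,0,0]], jaw=0.0)

```text
time: 16.25
tool_pos: [0.4262, -0.2877, 0.1864]
ee_rot: [-3.141, 0.0, 3.008]
wrist_force: [-0.9, -0.9, 0.1]
width: 0.0246
finger_force: 0.0
```

carry_out(commands=[[0,0,0.01,0,0,0],[0,0,0.035,0,0,0],[0,0,0.06,0,0,0],[0,0,0.085,0,0,0],[0,0,0.107,0,0,0]])

```text
time: 16.75
tool_pos: [0.4277, -0.2877, 0.0775]
ee_rot: [3.141, -0.0, 3.008]
wrist_force: [0.2, 0.1, 1.0]
width: 0.0004
finger_force: 0.0
```

carry_out(commands=[[-0.008,0,0,0,0,0],[-0.016,0,0,0,0,0],[-0.024,0,0,0,0,0],[-0.032,0,0,0,0,0],[-0.038,0,0,0,0,0]])

```text
time: 17.25
tool_pos: [0.4663, -0.2937, 0.0807]
ee_rot: [-3.14, 0.001, 3.008]
wrist_force: [-1.3, -0.1, 0.8]
width: 0.0004
finger_force: 0.7
```

carry_out(commands=[[-0.002,0,0,0,0,0],[-0.005,0,0,0,0,0],[-0.009,0,0,0,0,0],[-0.014,0,0,0,0,0],[-0.02,0,0,0,0,0]])

```text
time: 17.75
tool_pos: [0.4851, -0.2958, 0.0795]
ee_rot: [-3.141, -0.0, 3.008]
wrist_force: [-0.3, -0.8, 1.6]
width: 0.0005
finger_force: 0.7
```

carry_out(commands=[[-0.006,0,0,0,0,0],[-0.012,0,0,0,0,0],[-0.018,0,0,0,0,0],[-0.024,0,0,0,0,0],[-0.03,0,0,0,0,0]])

```text
time: 18.25
tool_pos: [0.5151, -0.2999, 0.0794]
ee_rot: [-3.141, -0.0, 3.008]
wrist_force: [-1.1, -0.3, 0.3]
width: 0.0004
finger_force: 0.7
```

carry_out(commands=[[-0.006,0,0,0,0,0],[-0.012,0,0,0,0,0],[-0.018,0,0,0,0,0],[-0.024,0,0,0,0,0],[-0.03,0,0,0,0,0]])

```text
time: 18.75
tool_pos: [0.5448, -0.3038, 0.0794]
ee_rot: [-3.141, -0.0, 3.008]
wrist_force: [-0.8, -0.5, 0.7]
width: 0.0003
finger_force: 0.7
```

carry_out(commands=[[-0.006,0,0,0,0,0],[-0.012,0,0,0,0,0],[-0.018,0,0,0,0,0],[-0.023,0,0,0,0,0],[-0.028,0,0,0,0,0]])

```text
time: 19.25
tool_pos: [0.5725, -0.3075, 0.0794]
ee_rot: [3.142, -0.0, 3.008]
wrist_force: [-2.9, -0.9, 0.1]
width: 0.0005
finger_force: 0.7
```

```bash
python3 go.py .576 -.308 .085
python3 - <<'E'
from h import *
np.set_printoptions(precision=4,suppress=True)
w=cam('wrist');P=pts(w);c,s=np.cos(-.135),np.sin(-.135)
X=P[...,0]*c+P[...,1]*s;Y=-P[...,0]*s+P[...,1]*c;Z=P[...,2]
for n,l,h in(('panel',.117,.1235),('roof',.1235,.13)):
    k=(Z>l)&(Z<h)&(abs(Y+.2275)<.085)&(X>.55);print(n,k.sum(),np.percentile(X[k],[1,50,99]) if k.any() else 0)
cv2.imwrite('pics/h.png',w['img'][...,::-1])
E
```

```text
t 19.25 pos [ 0.5725 -0.3075  0.0794] rpy [ 3.1416 -0.0002  3.0079] w 0.0005 F [-2.8873 -0.9185  0.1241]
shift [-0.0036 -0.     -0.0056] rz None
panel 2131 [0.6007 0.6484 0.6544]
roof 332 [0.6005 0.6011 0.6313]
```

View pics/h.png

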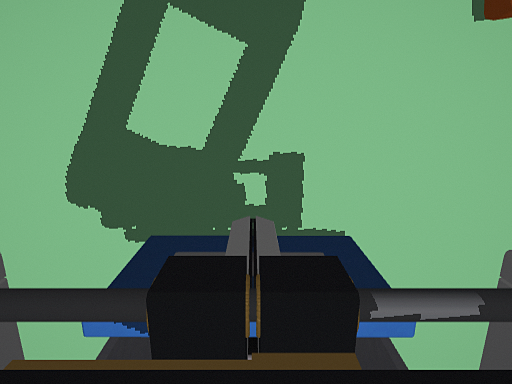

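The fingers are pushing at the middle of the panel (252,240). About 20 mm remains.

carry_out(commands=[[-0.003,0,0,0,0,0],[-0.006,0,0,0,0,0],[-0.009,0,0,0,0,0],[-0.012,0,0,0,0,0],[-0.014,0,0,0,0,0]])

```text
time: 19.8
tool_pos: [0.5862, -0.3091, 0.0794]
ee_rot: [3.141, -0.0, 3.008]
wrist_force: [-1.3, 1.0, 0.8]
width: 0.0007
finger_force: 0.7
```

carry_out(commands=[[-0.001,0,0,0,0,0],[-0.002,0,0,0,0,0],[-0.003,0,0,0,0,0],[-0.004,0,0,0,0,0],[-0.005,0,0,0,0,0]])

```text
time: 20.3
tool_pos: [0.5909, -0.3099, 0.0794]
ee_rot: [3.142, -0.0, 3.008]
wrist_force: [-0.7, 0.3, -0.9]
width: 0.0007
finger_force: 0.6
```

carry_out(commands=[[-0.001,0,0,0,0,0],[-0.002,0,0,0,0,0],[-0.003,0,0,0,0,0],[-0.004,0,0,0,0,0],[-0.004,0,0,0,0,0]])

```text
time: 20.8
tool_pos: [0.5951, -0.3107, 0.0795]
ee_rot: [-3.141, 0.0, 3.008]
wrist_force: [-0.7, 0.1, -0.0]
width: 0.0003
finger_force: 0.4
```

carry_out(commands=[[-0.001,0,0,0,0,0],[-0.002,0,0,0,0,0],[-0.003,0,0,0,0,0],[-0.003,0,0,0,0,0],[-0.003,0,0,0,0,0]])

```text
time: 21.3
tool_pos: [0.5956, -0.3108, 0.0795]
ee_rot: [3.141, -0.005, 3.007]
wrist_force: [-7.5, 2.3, 3.0]
width: 0.0008
finger_force: 3.8
```

It has hit the stop: the tool has stalled and the force is up to 7.5 N. I'll back off, rise and check.

carry_out(commands=[[0.01,0,0,0,0,0],[0.03,0,0,0,0,0],[0.06,0,0,0,0,0],[0.1,0,-0.02,0,0,0],[0.13,0,-0.06,0,0,0]])

```text
time: 21.8
tool_pos: [0.4655, -0.2919, 0.136]
ee_rot: [3.138, -0.006, 3.008]
wrist_force: [0.4, -0.1, 0.5]
width: 0.0004
finger_force: 0.0
```

carry_out(commands=[[0,0,-0.04,0,0,0],[0,0,-0.08,0,0,0],[0,0,-0.1,0,0,0],[0,0,-0.1,0,0,0],[0,0,-0.1,0,0,0]])

```text
time: 22.3
tool_pos: [0.4692, -0.2937, 0.2392]
ee_rot: [-3.141, 0.001, 3.008]
wrist_force: [-0.2, 0.1, -0.6]
width: 0.0005
finger_force: 0.0
```

```bash
python3 go.py .5 -.3 .2
python3 - <<'E'
from h import *
np.set_printoptions(precision=4,suppress=True)
w=cam('wrist');P=pts(w);c,s=np.cos(-.135),np.sin(-.135)
X=P[...,0]*c+P[...,1]*s;Y=-P[...,0]*s+P[...,1]*c;Z=P[...,2]
for n,l,h in(('panel',.117,.1235),('roof',.1245,.13)):
    k=(Z>l)&(Z<h)&(abs(Y+.2275)<.085)&(X>.55);print(n,k.sum(),np.percentile(X[k],[1,50,99]) if k.any() else 0)
t=cam('top');a=cam('scene');cv2.imwrite('pics/i.png',np.vstack([t['img'][60:260,120:450,::-1],a['img'][100:300,60:390,::-1]]))
Q=pts(t);k=(abs(Q[...,2]-.181)<.006)&(Q[...,1]<.1)&(Q[...,1]>0)&(Q[...,0]>.54)&(Q[...,0]<.65);print('housing',Q[k].mean(0),k.sum())
h=cv2.cvtColor(a['img'],cv2.COLOR_RGB2HSV);m=cv2.inRange(h,(0,120,50),(8,255,255))|cv2.inRange(h,(172,120,50),(180,255,255));Q=pts(a);q=Q[(m>0)&(Q[...,2]>.13)&(Q[...,2]<.2)];print('knob',q.max(0),len(q))
E
```

```text
t 22.3 pos [ 0.4692 -0.2937  0.2392] rpy [-3.141   0.0013  3.0078] w 0.0005 F [-0.1992  0.1005 -0.5581]
shift [-0.0314 -0.0021  0.0392] rz None
panel 71 [0.6662 0.6713 0.6798]
roof 193 [0.679  0.6907 0.7082]
housing [0.5911 0.0474 0.1801] 188
knob [0.6348 0.1581 0.1761] 128
```

View pics/i.png

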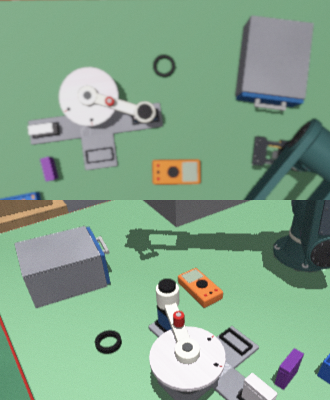

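The drawer is shut: the panel ends at 0.678–0.680 and the cabinet begins at 0.679. The head is over the plain cell, with the lens within about 1.5 mm, the knob is home and the middle nest is empty. Handing in.

```bash
python3 -c "
from bench import *
print(close_job())"
```

```text
the job is handed in; nothing more can be done
None
```

I handed the job in at about 22 s: the head is over the plain blue cell with the plunger home, the finished cell was standing upright in the drawer before I slid it shut, and the drawer is against its stop. The hand-in gave no verdict, and I couldn't see the cell once the drawer was closed.

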